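Find the softest shock mount and push its tag down

TASK

Three spring shock mounts for a balance table sit side by side in the test jig: with the fingertips, press each round pad down a few millimetres and release it, one at a time from the left one to the right one, to feel which is softest. Then push the black tag on the softest mount fully down and leave the other two tags up. Lift nothing, and leave the stoppers, tin, bottle and beaker round the work where they are.

Things in the scene. Friction and masses are not known exactly. Their poses are not given: they have to be found in the camera images.
- jig: test jig, fixed: aluminium plate 150 mm (its x, away from the robot) x 310 mm (its y, to the left), upper face 20 mm above the worktop; origin on the worktop under its centre. Three look-alike mounts are fixed in it, 100 mm apart, in an order that varies: each a dark steel strip 126 x 56 mm along jig x with a sprung round pad at its far end and its own black tag at the near end.
- pad_left (a point): fixed point of the jig (x = +32 mm, y = +100 mm in its frame): centre of the top of the left pad when released, a flat disc 44 mm across, 70 mm above the worktop. Its spring is between 0.3 and 2 N per mm, each mount's about twice as stiff as the next softer one's; under 1 N starts the pad moving. Left as seen from the robot.
- tag_left (a point): fixed point of the jig (x = -42 mm, y = +100 mm in its frame): centre of the top of the left tag when fully up, 52 mm above the worktop (38 mm when fully down). The tag is a black plastic T-shaped tab in a steel guide; its flat top is 16 mm (jig x) x 36 mm (jig y).
- pad_middle (a point): fixed point of the jig (x = +32 mm, y = 0 mm in its frame): centre of the top of the middle pad when released, a flat disc 44 mm across, 70 mm above the worktop. Its spring is between 0.3 and 2 N per mm, each mount's about twice as stiff as the next softer one's; under 1 N starts the pad moving. Middle as seen from the robot.
- tag_middle (a point): fixed point of the jig (x = -42 mm, y = 0 mm in its frame): centre of the top of the middle tag when fully up, 52 mm above the worktop (38 mm when fully down). The tag is a black plastic T-shaped tab in a steel guide; its flat top is 16 mm (jig x) x 36 mm (jig y).
- pad_right (a point): fixed point of the jig (x = +32 mm, y = -100 mm in its frame): centre of the top of the right pad when released, a flat disc 44 mm across, 70 mm above the worktop. Its spring is between 0.3 and 2 N per mm, each mount's about twice as stiff as the next softer one's; under 1 N starts the pad moving. Right as seen from the robot.
- tag_right (a point): fixed point of the jig (x = -42 mm, y = -100 mm in its frame): centre of the top of the right tag when fully up, 52 mm above the worktop (38 mm when fully down). The tag is a black plastic T-shaped tab in a steel guide; its flat top is 16 mm (jig x) x 36 mm (jig y).
- pad_1 (a joint): how far the pad of mount 1 is pressed down, m: 0 released (it springs back), 0.012 at its stop. The mount's number does not tell its place or its softness. A press of 2 mm or more counts as felt.
- tag_1 (a joint): how far the tag of mount 1 is pushed down, m: 0 to 0.003 at the start (up), 0.014 fully down. It takes about 4 N to move and stays where it is left.
- pad_2 (a joint): how far the pad of mount 2 is pressed down, m: 0 released (it springs back), 0.012 at its stop. The mount's number does not tell its place or its softness. A press of 2 mm or more counts as felt.
- tag_2 (a joint): how far the tag of mount 2 is pushed down, m: 0 to 0.003 at the start (up), 0.014 fully down. It takes about 4 N to move and stays where it is left.
- pad_3 (a joint): how far the pad of mount 3 is pressed down, m: 0 released (it springs back), 0.012 at its stop. The mount's number does not tell its place or its softness. A press of 2 mm or more counts as felt.
- tag_3 (a joint): how far the tag of mount 3 is pushed down, m: 0 to 0.003 at the start (up), 0.014 fully down. It takes about 4 N to move and stays where it is left.
- rubber_stopper: loose red-brown rubber stopper, 30 mm across, 26 mm high, standing on the jig plate between the left and the middle mount; origin at the centre of its underside. A bystander.
- black_stopper: loose black rubber stopper, 24 mm across, 24 mm high, standing on the jig plate between the middle and the right mount; origin at the centre of its underside. A bystander.
- grease_tin: loose flat round tin, 54 mm across, 24 mm high, on the worktop on the robot's side of the jig; origin at the centre of its underside. A bystander.
- small_bottle: loose screw-cap bottle, 46 mm across, 100 mm high, on the worktop behind the jig; origin at the centre of its underside. A bystander.
- small_beaker: loose glass beaker, 46 x 52 mm, 59 mm high, on the worktop behind the jig; origin at the centre of its underside. A bystander.

How it is judged:
By the outcome, as a careful person would: the job done as asked, in the order asked, and still so for the second after the job is handed in, with the robot touching nothing.
It also fails if it takes over 45 s, if anything falls off the work surface, if the arm or the gripper's body presses on something with over 40 N, if the wrist force passes 120 N, or if a joint passes its speed limit or range.

ROBOT

A 7-joint arm with a two-finger parallel gripper is mounted at the origin on a cart in front of the work surface, level with it; the furniture and walls round the work are solid. World frame = base frame: x ahead of the robot, y to its left, z up, the work surface at z = 0. Lengths are in m, angles in rad, forces in N, time in s.
With the tool pointing down it reaches from about 0.35 to 0.9 m from the base axis. Payload 19.9 kg.
Tool frame: the origin (TCP) lies midway between the tips of the shut fingers; the grasp point (between the pads) lies 19 mm behind it; z points along the fingers, y is the line along which they close (so a half turn about z gives the same grasp; the last joint's range is limited). The gripper opens to 85 mm and grips with 20 to 120 N. Pads are 22 mm wide; open, the fingers measure 114 mm over their backs; the gripper's body (76 mm by 85 mm) begins 54 mm behind the grasp point. The pads swing forward as they close: fully open they stand 13 mm farther back than shut.
Start: joints at [1.272, 0.417, -0.01, 1.614, 0.005, 1.111, -0.053], TCP at [0.159, -0.604, 0.195] pointing down, gripper open.
Joint ranges: [-2.81, 2.81], [-0.39, 2.02], [-1.27, 1.25], [0.06, 2.57], [-1.19, 4.33], [0.19, 2], [-2.82, 2.82]. Speed limits (rad/s): [1.89, 1.89, 2.39, 2.39, 3.01, 3.01, 3.01].

INTERFACE

Orientations are given as a unit quaternion [w, x, y, z].
In Python, from plant import env, imaging gives the robot as it stands. The module is installed in compiled form; this text tells all that it offers.
- The arm moves only by the tool move_arm, never from a script. Its argument "increments" is a list that holds one entry, the list of rows, each a list of 6 numbers: the shift along the world's x, y, z in m, then the turn, a rotation vector about the world's x, y, z in rad. In form: [[[tx, ty, tz, ax, ay, az], ...]]. A call has 1 to 20 rows; each row is the pose to reach, as a shift and turn from the pose commanded when the call began; what a row does not reach only later rows make up. A row lasts 1/12 s, in which the tool goes at most 41.7 mm and 7.16 degrees, less where a joint would pass 70% of its speed; a pose out of reach is approached as far as the arm can. A call with a gripper value outside its range is refused whole. "jaw" is the finger opening in m, from 0 to 0.0854, set as the call begins (left out, the last holds). The fingers move at their own pace and stop on an object; "squeeze" is the grip in N (left out, the last holds). Time passes only in rows, so rows that repeat a pose let the fingers close. It gives the time, the measured TCP pose, the force, the opening and the grip force at its end, in the units of the state.
- env.get_obs(): the state, without advancing time (a new reading comes with each control period).
- imaging.get_image(name): name is "side" or "top"; returns a dict with "image" (480x640x3 uint8, blue, green, red), "mtx" (3x3 intrinsics, pixels), "k1" (the pictures are not rectified: a ray, as slopes to the right and down, at radius r is drawn at 1 + k1 r^2 times it, then the intrinsics apply), "R" (3x3) and "t" (3): a world point X has camera coordinates R X + t. Camera axes: x right, y down, z forward; pixel columns grow to the right and rows downward; lengths in m; the calibration is good to about 2 mm. A picture is of the moment at which its call begins. There is no depth.
- env.finish_job(): hands the job in; it is judged then, once.
The state is a dict: "t": time; "joint_pos": joint angles; "joint_velocities": joint speeds; "effort": joint torques, N m; "eef_pos": TCP position; "tcp_rot": TCP orientation; "wrist_force": force on the tool from outside, world axes, zero at the start; "wrist_torque": the same for the moment, N m; "width": opening from 0.0 (shut) to 1.0 (fully open); "grasp_force": force on a finger pad.
Only numpy, scipy, OpenCV 4.12 (cv2) and the standard library are available. Lean on these libraries where they do the work, as an engineer would, in place of code of your own. Each camera call takes 0.05 s, during which the arm holds its last target. There are 200 camera calls.

## Working session

There is one attempt and no reset: what is moved stays moved. The work goes in short steps, Python scripts to look and compute and a tool call to move; the robot and the scene stay as the last step left them, time stands still between calls to the robot, and variables do not carry over. Pictures are saved under pics/ and viewed, at most 10 in all, crops included, and the job is handed in when it is done.

Besides the shell and the picture viewer there is one more tool, called after "Emit:" as a command line: name --argument value ..., lists and objects as JSON in quotes. move_arm: Moves the arm, as the interface text tells. Its arguments: {"type":"object","properties":{"increments":{"type":"array","items":{"type":"array","items":{"type":"array","items":{"type":"number"}}}},"jaw":{"type":"number"},"squeeze":{"type":"number"}},"required":["increments"]}

```bash
mkdir -p pics; python3 - <<'E'
from plant import env, imaging
import cv2
for n in("top","side"):
    d=imaging.get_image(n);cv2.imwrite(f"pics/{n}0.png",d["image"]);print(n,d["mtx"].tolist(),d["k1"],d["R"].tolist(),d["t"].tolist())
o=env.get_obs();print(o["t"],o["eef_pos"],o["tcp_rot"],o["wrist_force"])
E
```

```text
top [[569.9537690102514, 0.0, 311.57266800362544], [0.0, 569.9537690102514, 235.92572862639435], [0.0, 0.0, 1.0]] -0.1864646299505538 [[0.0164090901643415, -0.999865291328989, 0.0003754405076628408], [-0.9970624101118245, -0.016391185096654097, -0.07481897749319216], [0.07481505264302152, 0.0008533737302657042, -0.997197061593795]] [0.2665763451475617, 0.5126375265080414, 0.9211407654465428]
side [[522.9345029117422, 0.0, 313.638862762615], [0.0, 522.9345029117422, 237.72235792633285], [0.0, 0.0, 1.0]] 0.007110647953045692 [[0.9315511337994927, -0.36355895233989133, 0.006113369807264757], [-0.14633559408552319, -0.39024260930520993, -0.9090085807000385], [0.33286390465251225, 0.8458933703819779, -0.4167325604309091]] [-0.3874842030618782, 0.2653539910002719, 0.4648151827646058]
0.1 [ 0.1592759  -0.60400568  0.19482264] [-5.48288303e-04  9.91698254e-01  1.28585617e-01 -1.05626284e-04] [ 0.11294508 -0.31868719  0.01887728]
```

View pics/top0.png

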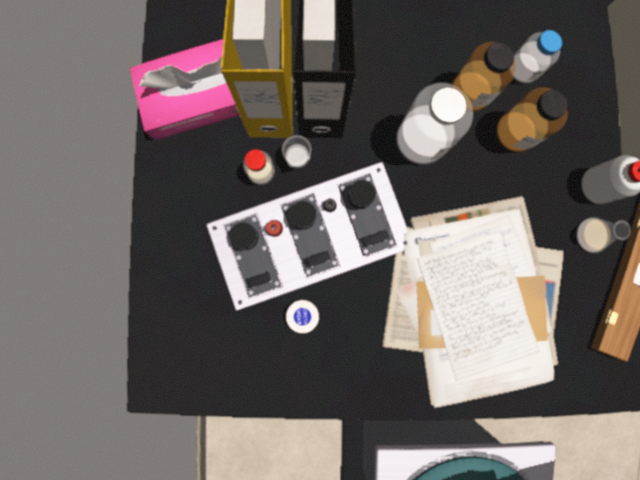

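View pics/side0.png

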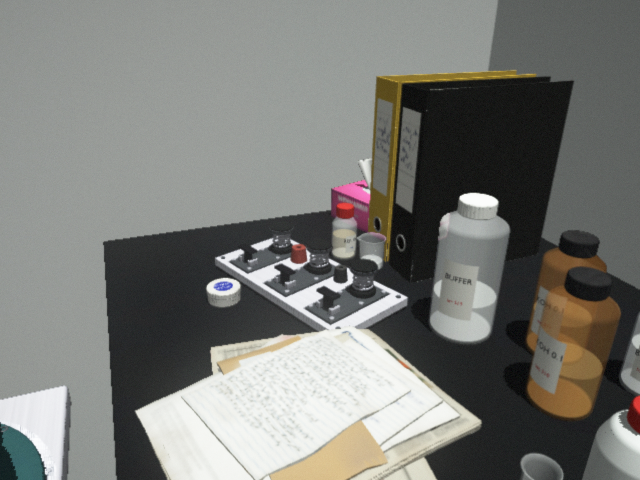

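The top view shows the white jig with corners near (207,225), (383,164), (410,240) and (238,308), turned about 20°. The pads are near (243,234), (301,212) and (360,191), the tags at their near ends, and the tall binders stand behind. The side view agrees.

```bash
cat >h.py <<'E'
import numpy as np, cv2
from plant import env, imaging
def ray(d,uv):
    k=d["k1"]; D=np.array([k,0,0,0,0.])
    n=cv2.undistortPoints(np.float64(uv).reshape(-1,1,2),d["mtx"],D)[:,0]
    R=np.array(d["R"]);return -R.T@d["t"],np.c_[n,np.ones(len(n))]@R
def onz(d,uv,z):
    c,r=ray(d,uv);return c+r*((z-c[2])/r[:,2])[:,None]
def proj(d,X):
    rv=cv2.Rodrigues(np.array(d["R"]))[0]
    return cv2.projectPoints(np.float64(X).reshape(-1,3),rv,np.array(d["t"]),d["mtx"],np.array([d["k1"],0,0,0,0.]))[0][:,0]
E
python3 - <<'E'
from h import *
np.set_printoptions(precision=4,suppress=True)
d=imaging.get_image("top");im=d["image"]
hsv=cv2.cvtColor(im,cv2.COLOR_BGR2HSV)
m=((hsv[...,2]>170)&(hsv[...,1]<60)).astype(np.uint8)
roi=np.zeros_like(m);cv2.fillPoly(roi,[np.array([(195,222),(385,152),(412,200),(411,242),(238,318)])],1);m&=roi
u=np.argwhere(m)[:,::-1]
P=onz(d,u,0.02)[:,:2]
(c,s,a)=cv2.minAreaRect(P.astype(np.float32)*1000);print(c,s,a)
B=cv2.boxPoints((c,s,a));print(B)
e=sorted([(np.linalg.norm(B[1]-B[0]),B[1]-B[0]),(np.linalg.norm(B[2]-B[1]),B[2]-B[1])],key=lambda q:q[0])
y=e[1][1]/e[1][0]; y=y if y[1]>0 else -y; x=np.array([y[1],-y[0]]);yaw=np.arctan2(x[1],x[0]);print("yaw",yaw)
c=np.array(c)/1000;pts={}
for n,yy in(("l",.1),("m",0),("r",-.1)):
    pts["pad_"+n]=np.r_[c+.032*x+yy*y,.07];pts["tag_"+n]=np.r_[c-.042*x+yy*y,.05]
for k,v in pts.items():print(k,v,proj(d,v)[0])
s=imaging.get_image("side")
V=cv2.resize(im[140:320,190:430],None,fx=3,fy=3)
W=s["image"][200:350,200:430];W=cv2.resize(W,None,fx=3,fy=3)
for v in pts.values():
    p=(proj(d,v)[0]-[190,140])*3;cv2.circle(V,tuple(p.astype(int)),3,(0,255,0),-1)
    p=(proj(s,v)[0]-[200,200])*3;cv2.circle(W,tuple(p.astype(int)),3,(0,255,0),-1)
cv2.imwrite("pics/V.png",V);cv2.imwrite("pics/W.png",W)
E
```

```text
(511.9378356933594, 271.81219482421875) (150.98809814453125, 324.7627868652344) 20.630041122436523
[[384.0726 397.1819]
 [498.4971  93.2445]
 [639.803  146.4425]
 [525.3785 450.3799]]
yaw 0.36006218
pad_l [0.5067 0.3767 0.07  ] [246.5667 233.4086]
tag_l [0.4374 0.3506 0.05  ] [263.294  278.0768]
pad_m [0.5419 0.2831 0.07  ] [306.7481 211.9544]
tag_m [0.4726 0.257  0.05  ] [322.4866 256.9364]
pad_r [0.5771 0.1895 0.07  ] [366.5791 190.7451]
tag_r [0.5079 0.1634 0.05  ] [381.2715 235.8291]
```

View pics/V.png

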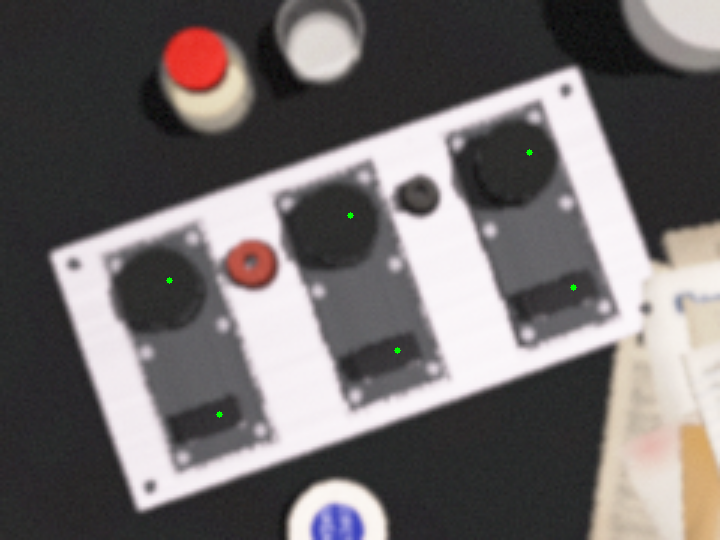

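View pics/W.png

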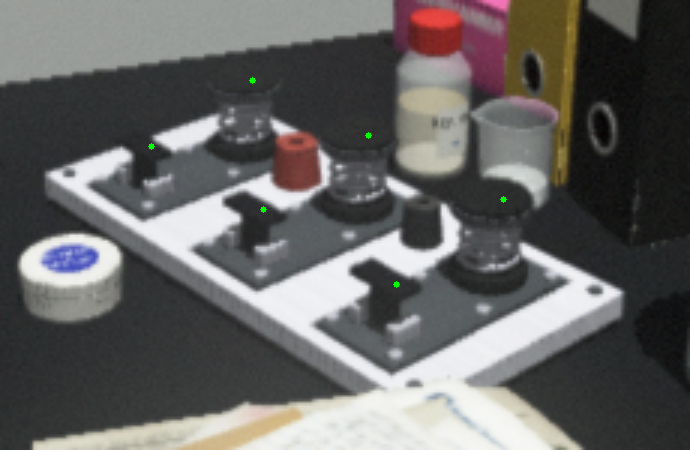

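The crops show my overlay a few mm too far right, because paper got into the mask (long side 325 instead of 310). The clean corners in crop V are (51,254), (138,510) and (579,68), so I'll refit from those and check against the pad and tag pixels: pad tops (158,288), (332,224), (513,163).

```bash
python3 - <<'E'
from h import *
np.set_printoptions(precision=4,suppress=True)
d=imaging.get_image("top")
g=lambda L,z:onz(d,np.array(L)/3.+[190,140],z)[:,:2]
C=g([(51,254),(138,510),(579,68)],.02)
print(np.linalg.norm(C[0]-C[1]),np.linalg.norm(C[0]-C[2]))
c=(C[1]+C[2])/2;y=C[0]-C[2];y/=np.linalg.norm(y);x=np.array([y[1],-y[0]])
print(c,"yaw",np.arctan2(x[1],x[0]))
M=g([(158,288),(332,224),(513,163)],.07);T=g([(205,419),(380,356),(555,293)],.05)
for i,yy in enumerate((.1,0,-.1)):print(c+.032*x+yy*y,M[i],c-.042*x+yy*y,T[i])
E
```

```text
0.14926539675093245 0.3113327836495927
[0.5086 0.2772] yaw 0.3579684300320735
[0.5035 0.3821] [0.5025 0.3827] [0.4342 0.3562] [0.4347 0.3585]
[0.5386 0.2884] [0.5375 0.2925] [0.4692 0.2625] [0.4697 0.2662]
[0.5736 0.1948] [0.5712 0.1983] [0.5043 0.1689] [0.5048 0.1735]
```

Emit:
move_arm --increments '[[[0,0,0.04,0,0,0],[0,0,0.08,0,0,0],[0,0,0.12,0,0,0],[0.01,0.015,0.16,0,0,0],[0.025,0.04,0.19,0,0,0.02],[0.045,0.07,0.2,0,0,0.04],[0.065,0.1,0.2,0,0,0.06],[0.085,0.135,0.2,0,0,0.08],[0.105,0.17,0.2,0,0,0.1],[0.125,0.2,0.2,0,0,0.1],[0.145,0.235,0.2,0,0,0.1],[0.165,0.27,0.2,0,0,0.1],[0.185,0.3,0.2,0,0,0.1],[0.205,0.335,0.2,0,0,0.1],[0.225,0.365,0.2,0,0,0.1],[0.24,0.4,0.2,0,0,0.1],[0.25,0.435,0.2,0,0,0.1],[0.26,0.47,0.2,0,0,0.1]]]' --jaw 0 --squeeze 20

```text
t: 1.75
eef_pos: [0.4195, -0.1324, 0.3953]
tcp_rot: [0.0, 0.984, 0.178, -0.0]
wrist_force: [1.9, -0.8, 0.0]
width: 0.0
grasp_force: 0.0
```

Emit:
move_arm --increments '[[[0.007,0.04,0,0,0,0],[0.014,0.08,0,0,0,0],[0.02,0.12,0,0,0,0],[0.026,0.16,0,0,0,0],[0.033,0.2,0,0,0,0],[0.04,0.24,0,0,0,0],[0.046,0.28,0,0,0,0],[0.053,0.32,0,0,0,0],[0.06,0.36,0,0,0,0],[0.066,0.4,0,0,0,0],[0.073,0.435,-0.02,0,0,0],[0.08,0.465,-0.045,0,0,0],[0.084,0.49,-0.075,0,0,0],[0.084,0.51,-0.11,0,0,0],[0.084,0.517,-0.15,0,0,0],[0.084,0.517,-0.19,0,0,0],[0.084,0.517,-0.23,0,0,0],[0.084,0.517,-0.27,0,0,0],[0.084,0.517,-0.295,0,0,0],[0.084,0.517,-0.305,0,0,0]]]'

```text
t: 3.42
eef_pos: [0.5019, 0.3812, 0.0863]
tcp_rot: [0.001, 0.984, 0.178, -0.002]
wrist_force: [0.2, 0.5, -0.3]
width: 0.002
grasp_force: 0.0
```

Emit:
move_arm --increments '[[[0,0,0,0,0,0],[0,0,0,0,0,0],[0,0,0,0,0,0]]]'

```text
t: 3.67
eef_pos: [0.5042, 0.3835, 0.0925]
tcp_rot: [-0.001, 0.984, 0.178, 0.001]
wrist_force: [-0.0, 0.4, 0.6]
width: -0.001
grasp_force: 0.0
```

```bash
python3 - <<'E'
from h import *
d=imaging.get_image("side");V=cv2.resize(d["image"][150:350,200:430],None,fx=2.5,fy=2.5);cv2.imwrite("pics/s2.png",V)
E
```

```text
(no output)
```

View pics/s2.png

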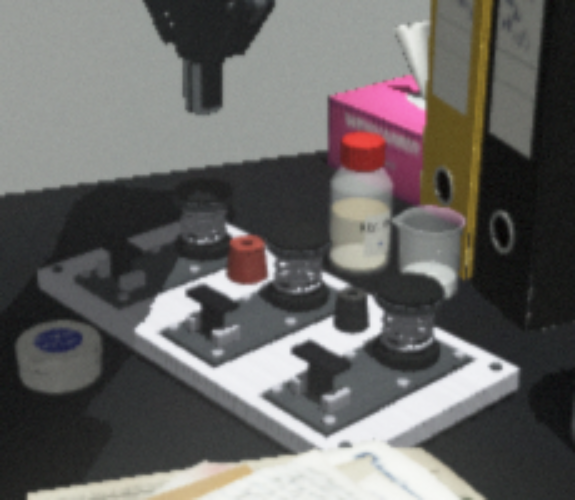

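The side crop shows the shut fingertips at about (205,112), above the left pad (205,187). That looks more than 20 mm high, so I'll check the projection.

```bash
python3 - <<'E'
from h import *
d=imaging.get_image("side");o=env.get_obs();p=o["eef_pos"];print(p)
for X in(p,p+[0,0,.019],p+[0,0,.03],[.503,.3825,.07]):print((proj(d,X)[0]-[200,150])*2.5)
R=np.array(d["R"]);print((R@p+d["t"]))
E
```

```text
[0.5041298  0.38325329 0.09221973]
[203.47566782 159.78823801]
[202.9400668  134.46860927]
[202.62549237 119.60695818]
[202.90381889 189.46372863]
[-0.05663291 -0.04180843  0.91838225]
```

```bash
python3 - <<'E'
from h import *
d=imaging.get_image("top");o=env.get_obs();p=o["eef_pos"];print(p,o["t"],o["joint_pos"],proj(d,p))
s=imaging.get_image("side")
A=cv2.resize(d["image"][100:320,150:430],None,fx=1.4,fy=1.4);B=cv2.resize(s["image"][130:260,200:330],None,fx=3,fy=3)
h=max(len(A),len(B));f=lambda I:cv2.copyMakeBorder(I,0,h-len(I),0,0,0)
cv2.imwrite("pics/t3.png",np.hstack([f(A),f(B)]))
E
```

```text
[0.5039957  0.38309496 0.09192744] 3.8167 [-0.15321419  0.66818752 -0.77531514  1.66144474  0.53042936  1.03175529
 -2.31361937] [[240.71570954 233.93754554]]
```

View pics/t3.png

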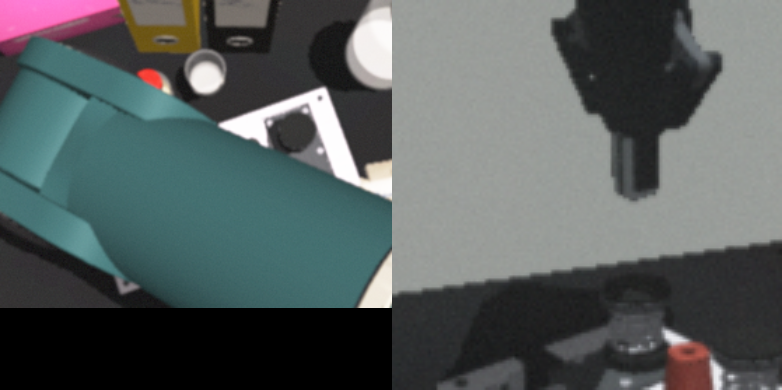

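The side view puts the visible tip about 35 mm above the reported TCP. I'll descend carefully and let the force settle it.

Emit:
move_arm --increments '[[[0,0,-0.01,0,0,0],[0,0,-0.019,0,0,0],[0,0,-0.019,0,0,0],[0,0,-0.019,0,0,0]]]'

```text
t: 4.2
eef_pos: [0.5029, 0.3824, 0.0704]
tcp_rot: [0.0, 0.984, 0.178, -0.001]
wrist_force: [-0.4, 0.6, 0.8]
width: 0.003
grasp_force: 0.0
```

```bash
python3 - <<'E'
from h import *
s=imaging.get_image("side");o=env.get_obs();p=o["eef_pos"];print(p,proj(s,p),o["wrist_force"])
g=s["image"].max(2)
for c in(276,279,282,285): print(c,g[185:240:2,c])
E
```

```text
[0.50308877 0.38265343 0.07096159] [[281.17156561 225.24781489]] [0.79313509 0.35777983 0.33022165]
276 [ 39  47  66  63  60  56  58  62  63  54  55 130 152 154 153 153  89  47
  46  31  32  31  32  41  46  78  75  82]
279 [ 37  40  78  85  87  87  87  82  85  83  85  87 142 155 157 154  88  46
  38  33  33  38  46  41  53  79  79  84]
282 [ 35  39  37  37  35  34  39  36  37  35  45  92 153 157 154 149  59  48
  36  30  30  35  48  43  56  84  81  83]
285 [ 34  35  36  34  36  33  38  37  37  36  72 128 154 155 155 148  52  45
  37  37  31  32  41  68  55  73  77  84]
```

Emit:
move_arm --increments '[[[0,0,-0.002,0,0,0],[0,0,-0.004,0,0,0],[0,0,-0.004,0,0,0],[0,0,-0.004,0,0,0]]]'

```text
t: 4.58
eef_pos: [0.5034, 0.3827, 0.0673]
tcp_rot: [-0.0, 0.984, 0.178, -0.0]
wrist_force: [-0.9, 1.5, 0.7]
width: -0.004
grasp_force: 0.0
```

Emit:
move_arm --increments '[[[0,0,-0.002,0,0,0],[0,0,-0.004,0,0,0],[0,0,-0.004,0,0,0],[0,0,-0.004,0,0,0]]]'

```text
t: 4.92
eef_pos: [0.5033, 0.3826, 0.0632]
tcp_rot: [0.0, 0.984, 0.178, -0.0]
wrist_force: [-1.1, 0.4, -0.3]
width: 0.002
grasp_force: 0.0
```

```bash
python3 - <<'E'
from h import *
s=imaging.get_image("side");o=env.get_obs();p=o["eef_pos"];print(p,proj(s,p),o["wrist_force"])
cv2.imwrite("pics/s4.png",cv2.resize(s["image"][150:260,210:370],None,fx=4,fy=4))
E
```

```text
[0.50330709 0.38268174 0.06331306] [[281.3686456  229.17862272]] [-0.15090944  0.11941729  0.80875743]
```

View pics/s4.png

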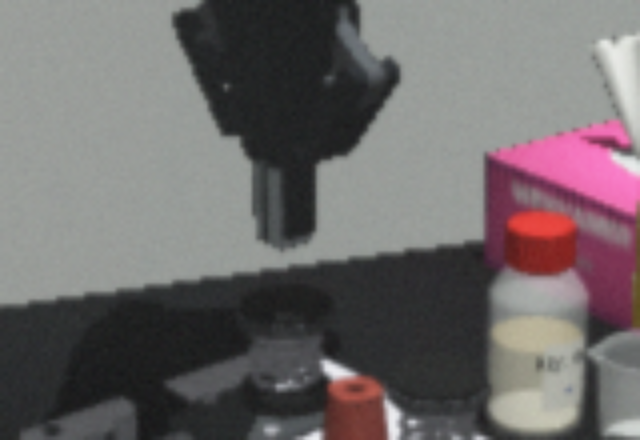

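The tip at crop (284,245) is clearly above the pad top (285,310), and no force is felt. The pixel shift per mm suggests it really is about 30 mm high, so I'll continue down.

Emit:
move_arm --increments '[[[0,0,-0.006,0,0,0],[0,0,-0.012,0,0,0],[0,0,-0.018,0,0,0],[0,0,-0.02,0,0,0],[0,0,-0.02,0,0,0],[0,0,-0.02,0,0,0]]]'

```text
t: 5.47
eef_pos: [0.5032, 0.3827, 0.0432]
tcp_rot: [-0.0, 0.984, 0.178, -0.0]
wrist_force: [1.1, -0.1, -0.5]
width: -0.0
grasp_force: 0.0
```

```bash
python3 - <<'E'
from h import *
s=imaging.get_image("side");o=env.get_obs();p=o["eef_pos"];print(p,proj(s,p),o["wrist_force"])
cv2.imwrite("pics/s5.png",cv2.resize(s["image"][150:260,210:370],None,fx=4,fy=4))
E
```

```text
[0.50334215 0.38282811 0.04343069] [[281.57918511 239.29573732]] [ 0.15044171 -0.62053823  0.95782535]
```

View pics/s5.png

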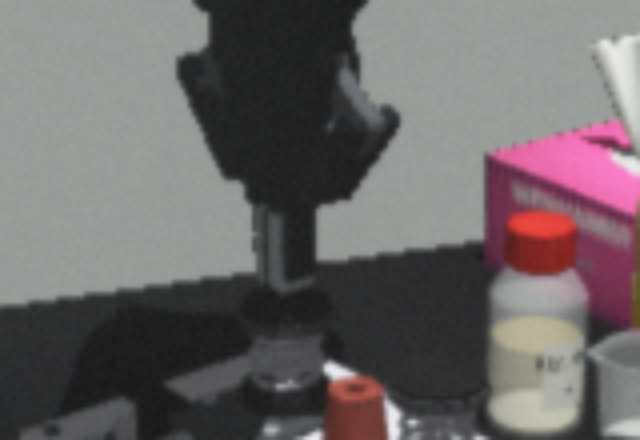

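The tip at crop (285,290) now covers the pad's far rim, so it is above the pad: the true tip is roughly 28–30 mm higher than reported. Next, small steps with averaged force.

```bash
cat >f.py <<'E'
from h import *
F=[];Z=[]
for i in range(8):
    s=imaging.get_image("side");o=env.get_obs();F.append(o["wrist_force"]);Z.append(o["eef_pos"])
np.set_printoptions(precision=4,suppress=True)
print(o["t"],np.mean(F,0),np.std(F,0)/8**.5,np.mean(Z,0))
E
python3 f.py
```

```text
5.9167 [ 0.152  -0.0735 -0.046 ] [0.1469 0.1334 0.1305] [0.5034 0.3827 0.0435]
```

Emit:
move_arm --increments '[[[0,0,-0.003,0,0,0],[0,0,-0.006,0,0,0],[0,0,-0.008,0,0,0],[0,0,-0.008,0,0,0]]]'

```text
t: 6.25
eef_pos: [0.503, 0.3825, 0.0347]
tcp_rot: [0.0, 0.984, 0.178, -0.0]
wrist_force: [-0.6, 0.1, -0.0]
width: 0.001
grasp_force: 0.0
```

```bash
python3 f.py
```

```text
6.65 [-0.0281 -0.1513 -0.2467] [0.1279 0.1962 0.1221] [0.5033 0.3827 0.0353]
```

Emit:
move_arm --increments '[[[0,0,-0.002,0,0,0],[0,0,-0.004,0,0,0],[0,0,-0.004,0,0,0]]]'

```text
t: 6.9
eef_pos: [0.5035, 0.3829, 0.0313]
tcp_rot: [-0.0, 0.984, 0.178, 0.0]
wrist_force: [0.5, -0.2, 4.3]
width: 0.002
grasp_force: 2.5
```

```bash
python3 f.py
```

```text
7.3 [0.9408 0.3484 4.5359] [0.1746 0.1791 0.1728] [0.5035 0.3828 0.0315]
```

Emit:
move_arm --increments '[[[0,0,-0.002,0,0,0],[0,0,-0.002,0,0,0],[0,0,-0.002,0,0,0]]]'

```text
t: 7.55
eef_pos: [0.5035, 0.3828, 0.0296]
tcp_rot: [-0.0, 0.984, 0.178, 0.0]
wrist_force: [0.5, -0.3, 7.6]
width: 0.003
grasp_force: 3.7
```

```bash
python3 f.py
```

```text
7.95 [0.5595 0.2794 7.266 ] [0.1259 0.1522 0.1276] [0.5035 0.3828 0.0296]
```

Left is about 1.43 N/mm, with contact at a reported z of about 0.034. Next is the middle pad.

Emit:
move_arm --increments '[[[0,0,0.015,0,0,0],[0,0,0.03,0,0,0],[0.01,-0.025,0.03,0,0,0],[0.02,-0.055,0.03,0,0,0],[0.03,-0.08,0.03,0,0,0],[0.035,-0.0925,0.03,0,0,0],[0.035,-0.0925,0.02,0,0,0],[0.035,-0.0925,0.01,0,0,0],[0.035,-0.0925,0.002,0,0,0],[0.035,-0.0925,0.002,0,0,0],[0.035,-0.0925,0.002,0,0,0]]]'

```text
t: 8.87
eef_pos: [0.5374, 0.2911, 0.031]
tcp_rot: [0.0, 0.984, 0.179, -0.001]
wrist_force: [-1.7, -2.4, 3.0]
width: 0.001
grasp_force: 1.7
```

```bash
python3 f.py
```

```text
9.2667 [-1.6149  1.002   2.9966] [0.1732 0.3433 0.1052] [0.538  0.291  0.0316]
```

Emit:
move_arm --increments '[[[0,0,-0.002,0,0,0],[0,0,-0.002,0,0,0],[0,0,-0.002,0,0,0]]]'

```text
t: 9.52
eef_pos: [0.5385, 0.2905, 0.0295]
tcp_rot: [-0.0, 0.984, 0.178, 0.0]
wrist_force: [-1.3, 3.5, 5.0]
width: 0.0
grasp_force: 2.4
```

```bash
python3 f.py
```

```text
9.9167 [-0.4052  3.777   4.7222] [0.2419 0.1472 0.1179] [0.5385 0.2904 0.0295]
```

Emit:
move_arm --increments '[[[0,0,0.015,0,0,0],[0,0,0.03,0,0,0],[0.01,-0.025,0.03,0,0,0],[0.02,-0.055,0.03,0,0,0],[0.03,-0.08,0.03,0,0,0],[0.034,-0.0935,0.03,0,0,0],[0.034,-0.0935,0.03,0,0,0],[0.034,-0.0935,0.02,0,0,0],[0.034,-0.0935,0.01,0,0,0],[0.034,-0.0935,0.002,0,0,0],[0.034,-0.0935,0.002,0,0,0],[0.034,-0.0935,0.002,0,0,0]]]'

```text
t: 10.92
eef_pos: [0.5715, 0.1975, 0.0307]
tcp_rot: [-0.0, 0.984, 0.179, -0.001]
wrist_force: [-0.8, 0.1, 1.7]
width: -0.001
grasp_force: 0.9
```

```bash
python3 f.py
```

```text
11.3167 [-0.9102  0.8675  1.6193] [0.1243 0.1436 0.1562] [0.5723 0.1971 0.0316]
```

Emit:
move_arm --increments '[[[0,0,-0.003,0,0,0],[0,0,-0.003,0,0,0],[0,0,-0.003,0,0,0]]]'

```text
t: 11.57
eef_pos: [0.5725, 0.1967, 0.0283]
tcp_rot: [-0.0, 0.984, 0.178, 0.0]
wrist_force: [0.0, 1.6, 3.2]
width: 0.004
grasp_force: 1.4
```

```bash
python3 f.py
```

```text
11.9667 [1.0959 0.9501 2.7199] [0.228  0.1418 0.2281] [0.5725 0.1967 0.0284]
```

The right mount is softest (about 0.35 N/mm, against 0.8 and 1.43). Lift and go over the right tag.

Emit:
move_arm --increments '[[[0,0,0.02,0,0,0],[0,0,0.04,0,0,0],[-0.02,-0.008,0.045,0,0,0],[-0.045,-0.018,0.045,0,0,0],[-0.06,-0.023,0.045,0,0,0],[-0.068,-0.0257,0.045,0,0,0],[-0.068,-0.0257,0.03,0,0,0],[-0.068,-0.0257,0.015,0,0,0],[-0.068,-0.0257,0,0,0,0],[-0.068,-0.0257,-0.004,0,0,0],[-0.068,-0.0257,-0.004,0,0,0]]]'

```text
t: 12.88
eef_pos: [0.5038, 0.1709, 0.0235]
tcp_rot: [-0.0, 0.984, 0.178, -0.001]
wrist_force: [0.2, 0.4, -0.2]
width: -0.004
grasp_force: 0.0
```

```bash
python3 - <<'E'
from h import *
s=imaging.get_image("side");o=env.get_obs();p=o["eef_pos"];print(p,proj(s,p+[0,0,.0355]),proj(s,[.5045,.171,.05]),o["wrist_force"])
cv2.imwrite("pics/s6.png",cv2.resize(s["image"][190:340,230:410],None,fx=4,fy=4))
E
```

```text
[0.50428623 0.17116442 0.02432493] [[327.83082106 286.63421595]] [[327.89297373 292.57103485]] [-0.14036685  0.7164391  -0.29869788]
```

View pics/s6.png

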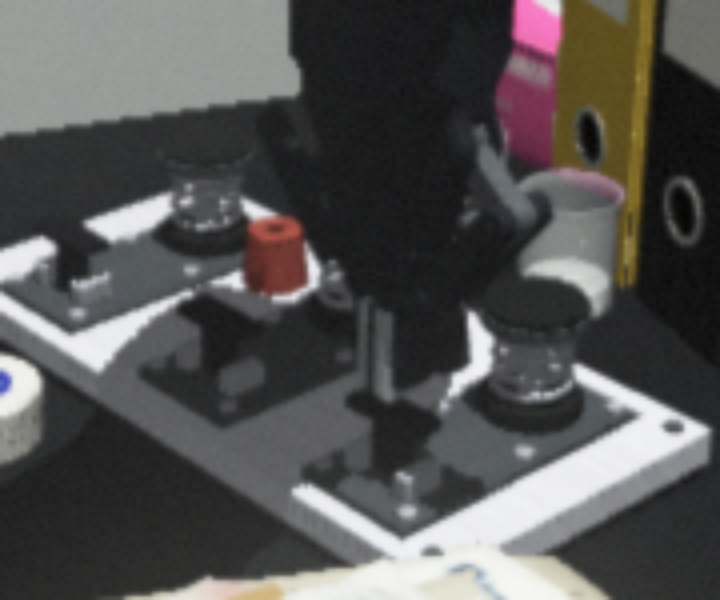

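The fingertip at crop (388,402) sits just above the tag top at (395,412), so it is aligned. Push down.

Emit:
move_arm --increments '[[[0,0,-0.004,0,0,0],[0,0,-0.008,0,0,0],[0,0,-0.011,0,0,0],[0,0,-0.014,0,0,0],[0,0,-0.017,0,0,0],[0,0,-0.019,0,0,0],[0,0,-0.019,0,0,0]]]'

```text
t: 13.52
eef_pos: [0.5043, 0.1709, 0.005]
tcp_rot: [-0.0, 0.984, 0.178, -0.0]
wrist_force: [-1.2, -0.0, -0.7]
width: -0.001
grasp_force: 0.0
```

Emit:
move_arm --increments '[[[0,0,-0.0015,0,0,0],[0,0,-0.003,0,0,0]]]'

```text
t: 13.68
eef_pos: [0.5042, 0.1709, 0.0023]
tcp_rot: [0.0, 0.984, 0.178, -0.0]
wrist_force: [0.6, 0.1, 3.5]
width: 0.006
grasp_force: 1.7
```

```bash
python3 - <<'E'
from h import *
s=imaging.get_image("side");o=env.get_obs();p=o["eef_pos"];print(p,proj(s,p+[0,0,.0355]),o["wrist_force"])
cv2.imwrite("pics/s7.png",cv2.resize(s["image"][250:340,270:380],None,fx=6,fy=6))
E
```

```text
[0.50427081 0.17096909 0.00217855] [[327.60847998 299.93248643]] [-1.00827439 -0.98828993  4.6430569 ]
```

View pics/s7.png

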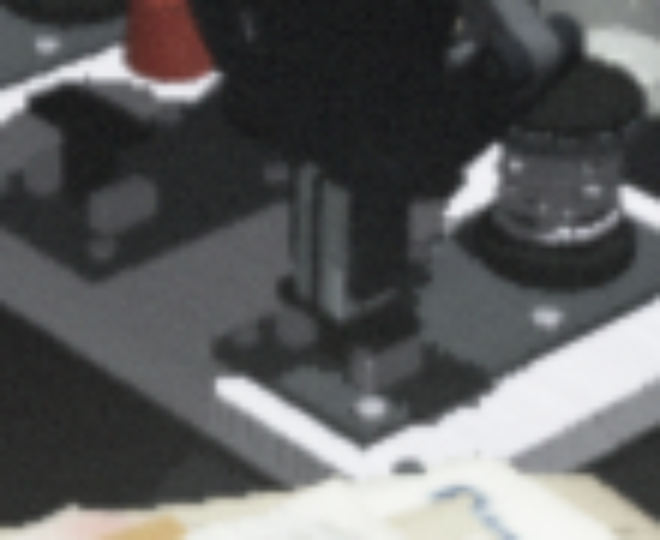

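The fingertip is on the tag, which now stands low, level with its guide posts. I'll push on until the stop is felt.

Emit:
move_arm --increments '[[[0,0,-0.0015,0,0,0],[0,0,-0.003,0,0,0],[0,0,-0.003,0,0,0]]]'

```text
t: 13.98
eef_pos: [0.5045, 0.171, 0.0016]
tcp_rot: [0.001, 0.984, 0.178, 0.0]
wrist_force: [-17.6, -10.6, 61.1]
width: 0.004
grasp_force: 30.6
```

The stop is hit at a reported z of 0.0016, which matches 38 mm true. Lift clear and retreat.

Emit:
move_arm --increments '[[[0,0,0.02,0,0,0],[0,0,0.05,0,0,0],[0,0,0.09,0,0,0],[0,0,0.13,0,0,0],[0,0,0.17,0,0,0],[0,0,0.21,0,0,0],[0,0,0.25,0,0,0],[0,-0.04,0.29,0,0,0],[0,-0.08,0.3,0,0,0],[-0.01,-0.12,0.3,0,0,0],[-0.02,-0.16,0.3,0,0,0],[-0.03,-0.2,0.3,0,0,0],[-0.03,-0.24,0.3,0,0,0],[-0.03,-0.28,0.3,0,0,0],[-0.03,-0.28,0.3,0,0,0]]]'

```text
t: 15.23
eef_pos: [0.473, -0.1161, 0.2988]
tcp_rot: [0.0, 0.985, 0.174, -0.001]
wrist_force: [0.5, -1.5, -0.5]
width: -0.001
grasp_force: 0.0
```

```bash
python3 - <<'E'
from h import *
s=imaging.get_image("side")["image"].astype(int);b=cv2.imread("pics/side0.png").astype(int)
D=(abs(s-b).max(2)>45).astype(np.uint8)[200:345,200:430]
n,_,st,c=cv2.connectedComponentsWithStats(D)
for i in range(1,n):
    if st[i,4]>4:print(st[i,:2]+[200,200],st[i,2:])
E
```

```text
[316 286] [ 24  15 194]
[331 304] [ 9  6 24]
```

The only change in the scene is at the right tag, so nothing else moved.

```bash
python3 -c "
from plant import env
print(env.finish_job())"
```

```text
the job is handed in; nothing more can be done
None
```

I pressed all three pads from left to right. The right mount is softest (about 0.35 N/mm, against 0.8 for the middle and 1.4 for the left), and I pushed its tag down to the stop. In the last side picture, the right tag was the only thing around the jig that had changed.

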